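# Load the balance rack

## Robot

A 7-joint arm with a two-finger parallel gripper is mounted at the origin on the work surface. World frame = base frame: x ahead of the robot, y to its left, z up, the work surface at z = 0. Lengths are in m, angles in rad, forces in N, time in s.
With the tool pointing down it reaches from about 0.4 to 0.875 m from the base axis. Payload 19.3 kg.
Tool frame: the origin (TCP) lies midway between the tips of the shut fingers; the grasp point (between the pads) lies 19 mm behind it (tcp_to_grasp is the z of the grasp point in the tool frame, in m); z points along the fingers, y is the line along which they close (so a half turn about z gives the same grasp; the last joint's range is limited). The gripper opens to 85 mm and grips with 20 to 120 N. Pads are 22 mm wide; open, the fingers measure 114 mm over their backs; the gripper's body (76 mm by 85 mm) begins 54 mm behind the grasp point. The pads swing forward as they close: fully open they stand 13 mm farther back than shut.
Start: joints at [-0.07, 0.521, -0.036, 1.599, 0.021, 1.021, -0.113], TCP at [0.625, -0, 0.231] pointing down, gripper open.
Joint ranges: [-2.91, 2.91], [-0.3, 2.13], [-1.5, 1.42], [0.17, 2.43], [-1.26, 4.41], [0.16, 1.93], [-2.52, 2.52]. Speed limits (rad/s): [1.89, 1.89, 2.39, 2.39, 3.01, 3.01, 3.01].

## Interface

Orientations are given as [roll, pitch, yaw] about the fixed x, y, z axes, in that order (R = Rz(yaw) Ry(pitch) Rx(roll)).
In Python, from workcell import * gives the robot as it stands.
- The arm moves only by the tool send_rows, never from a script. Its argument "increments" is a list of rows, each a list of 3 entries, a list of its own where there are three numbers: the shift along the tool's x, y, z in mm, then the turn, a rotation vector about the tool's x, y, z in degrees, then the gripper's target within -1 to 1 (fully open at 1, half-way at 0, shut at -1). In form: [[[x, y, z], [wx, wy, wz], grip], ...]. A call has 1 to 10 rows; each row is the pose to reach, as a shift and turn from the pose commanded when the call began, along the tool's axes at that moment; what a row does not reach only later rows make up. A row lasts 1/10 s, in which the tool goes at most 50 mm and 8.59 degrees, less where a joint would pass 70% of its speed; a pose out of reach is approached as far as the arm can. A call with a gripper value outside its range is refused whole. The fingers move at their own pace and stop on an object; "newtons" is the grip in N (left out, the last holds). Time passes only in rows, so rows that repeat a pose let the fingers close. It gives the time, the measured TCP pose, the force, the opening and the grip force at its end, in the units of the state.
- observe(): the state, without advancing time (a new reading comes with each control period).
- grab_frame(name): name is "scene" or "side" or "wrist"; returns the picture (480x640x3 uint8, blue, green, red); there is no depth.
- camera_params(name): a dict with "fovy" (degrees; the focal length in pixels is half the picture's height over the tangent of half this angle, whatever the lens; pixels are square), "cx", "cy" (the principal point, pixels), "distortion" ([k1, k2, p1, p2, k3] as OpenCV has them; the pictures are not rectified), "extrinsics" (4x4, takes a point from world to camera coordinates). Camera axes: x right, y down, z forward; pixel columns grow to the right and rows downward; lengths in m; the calibration is good to about 2 mm. A picture is of the moment at which its call begins: read the wrist's pose just before it. camera_params takes no time and is no camera call; for the wrist camera it gives the pose at the moment of the call.
- job_done(): hands the job in; it is judged then, once.
The state is a dict: "clock": time; "qpos": joint angles; "qd": joint speeds; "joint_efforts": joint torques, N m; "position": TCP position; "tool_rot": TCP orientation; "force": force on the tool from outside, world axes, zero at the start; "moment": the same for the moment, N m; "grip_width": finger opening in m; "finger_force": force on a finger pad.
Only numpy, scipy, OpenCV 4.12 (cv2) and the standard library are available. Lean on these libraries where they do the work, as an engineer would, in place of code of your own. Each camera call takes 0.05 s, during which the arm holds its last target. There are 200 camera calls.

## Task

The tilting bar on the dispensing counter already carries one small hanging pack on its left peg (+y side). Hang the big pack on the right peg and then the other small pack on the left peg in front of the one already there, so that the bar ends level: press each pack gently but firmly back along its peg against the springy stop (the small one presses by way of its neighbour), ease its weight onto the bar before letting go so the bar neither jerks nor swings far over, and leave the other things on the counter where they are.

Things in the scene. Friction and masses are not known exactly. Their poses are not given: they have to be found in the camera images.
- bar (a joint): lean of the pivoting bar, rad: 0 level, positive with the left (+y) end down. It pivots about the rack's x axis, springs towards level at about 1.1 N m/rad and has end stops at +-0.27 rad (it must stay within 0.24). The pegs are 110 mm left and right of the pivot: the weight of one small pack leans the bar by about 0.15 rad, that of the big pack by about 0.30.
- rack: fixed stand: dark steel base plate 170 x 220 x 12 mm, 22 mm round post; origin on the counter under the pivot, z up, x pointing away from the free ends of the pegs, y along the level bar to the left. The pivot is 235 mm up; the bar is 260 mm long, 20 mm high, 12 mm thick, centred at rack x = 0.
- pegL (a point): free end (on the axis) of the left peg, a level steel rod 8 mm thick that runs from here 114 mm along the rack's x axis to the bar's face and moves up and down with the bar. Axes: x along the peg towards the bar, y along the bar to the left. Near the bar a sprung stop sits round it, as on the right peg.
- pegR (a point): free end of the right peg, like the left. Each peg's stop is a 24 mm washer on a spring (3 N to start it, then 1.2 N/mm, travel 8 mm) on a collar clamped at a setting that is not reported: the washer's front is somewhere 80 to 96 mm in from the free end, to be found by feel. Home is a press of over 5 N held 0.1 s, about 7 is right, over 20 too much; then ease off.
- heavy_mid (a point): big pack, about 300 g, standing; point half-way up its 154 mm. Carton 44 (x) x 64 (y) x 90 (z) mm under a white hanger. Upright, from this point: eye centre 28 mm up; grip fin 24 (x) x 18 (y) mm from 40 to 77 mm up. The eye runs along x through the 26 mm thick hanger: 18 mm wide, floor 11 mm below its centre, gable roof peaking 11 mm above; hung, its centre is 5 mm below the peg's axis.
- light_mid (a point): the small pack to be hung, about 150 g, standing; point half-way up its 124 mm height. Carton 26 (x) x 50 (y) x 60 (z) mm under the same kind of hanger and eye as the big pack: eye centre 13 mm above this point, grip fin 24 (x) x 18 (y) mm from 25 to 62 mm above it.
- hung_mid (a point): the small pack that already hangs on the left peg, the same as the other small pack, point half-way up. It hangs 2 to 18 mm short of the stop and slides back along the peg when pushed.
- jar: bystander: amber jar, 38 mm diameter, 75 mm high, origin at its foot
- carton: bystander: plain carton without hanger, 30 x 52 x 70 mm, origin at its foot
- flask: bystander: purple drinking bottle, 68 mm diameter, 210 mm high, origin at its foot
- stapler: bystander: black stapler, 130 x 34 x 48 mm, origin at its foot
- mouse: bystander: computer mouse, 60 mm across, 32 mm high, origin at its foot
- penpot: bystander: pot with pens, 68 mm diameter, 150 mm high, origin at its foot

How it is judged:
On the way, in this order (a step that is already met when the one before it is completed fails the run):
1. the big pack is on the right peg and pressed home against its sprung stop with more than 5 N (contact force between heavy and rack above 5 N and x of heavy_mid in the frame of pegR between 0.056 and 0.1 m and y of heavy_mid in the frame of pegR between -0.016 and 0.016 m and z of heavy_mid in the frame of pegR between -0.0383 and -0.0183 m), for 0.1 s.
2. the big pack hangs on the right peg, let go, and the bar leans to the right and is at rest (contact force between heavy and the fingers below 0.05 N and x of heavy_mid in the frame of pegR between 0.056 and 0.1 m and y of heavy_mid in the frame of pegR between -0.016 and 0.016 m and z of heavy_mid in the frame of pegR between -0.0433 and -0.0233 m and value of joint bar below -0.05 rad and velocity of joint bar between -0.1 and 0.1 rad/s), for 0.2 s.
3. the small pack is on the left peg and pressed home against the one behind it with more than 5 N on the rack's stop (contact force between hung and rack above 5 N and x of light_mid in the frame of pegL between 0.03 and 0.075 m and y of light_mid in the frame of pegL between -0.016 and 0.016 m and z of light_mid in the frame of pegL between -0.0233 and -0.0033 m and x of hung_mid in the frame of pegL between 0.056 and 0.11 m and y of hung_mid in the frame of pegL between -0.016 and 0.016 m and z of hung_mid in the frame of pegL between -0.0283 and -0.0083 m), for 0.1 s.
At the end, for the whole second after the job is handed in: Big pack hung by its eye on the right peg, both small packs on the left peg (mid points of the big and rear small pack 56 to 100 mm in from the peg's free end, of the front small one 30 to 65 mm), the bar level within 0.08 rad, all let go and at rest (x of heavy_mid in the frame of pegR between 0.056 and 0.1 m and y of heavy_mid in the frame of pegR between -0.016 and 0.016 m and z of heavy_mid in the frame of pegR between -0.0433 and -0.0233 m and x of light_mid in the frame of pegL between 0.03 and 0.065 m and y of light_mid in the frame of pegL between -0.016 and 0.016 m and z of light_mid in the frame of pegL between -0.0283 and -0.0083 m and x of hung_mid in the frame of pegL between 0.056 and 0.1 m and y of hung_mid in the frame of pegL between -0.016 and 0.016 m and z of hung_mid in the frame of pegL between -0.0283 and -0.0083 m and value of joint bar between -0.08 and 0.08 rad and velocity of joint bar between -0.1 and 0.1 rad/s and linear speed of each of heavy, light, hung below 0.04 m/s); the robot touches nothing.
It fails at once if the bar swings over to within 0.03 rad of an end stop (beyond 0.24 rad) (value of joint bar above 0.24 rad or value of joint bar below -0.24 rad).
It fails at once if the bar jerks or drops (faster than 1.0 rad/s) (velocity of joint bar above 1 rad/s or velocity of joint bar below -1 rad/s).
It fails at once if more than 20 N between a pack and the rack (contact force between any of heavy, light, hung and rack above 20 N).
It fails at once if another thing on the counter moved by more than 30 mm (distance of any of jar, carton, flask, stapler, mouse, penpot from where it was at the start of the episode above 0.03 m).
It also fails if it takes over 72 s, if anything falls off the work surface, if the arm or the gripper's body presses on something with over 40 N, if the wrist force passes 120 N, or if a joint passes its speed limit or range.

## Working session

There is one attempt and no reset: what is moved stays moved. The work goes in short steps, Python scripts to look and compute and a tool call to move; the robot and the scene stay as the last step left them, time stands still between calls to the robot, and variables do not carry over. Pictures are saved under pics/ and viewed, at most 10 in all, crops included, and the job is handed in when it is done.

Besides the shell and the picture viewer there is one more tool, called after "Emit:" in YAML: its name, and indented under it one key for each argument. send_rows: Moves the arm, as the interface text tells. Its arguments: {"type":"object","properties":{"increments":{"type":"array"},"newtons":{"type":"number"}},"required":["increments"]}

```bash
ls; mkdir -p pics; python3 - <<'E'
from workcell import *
import cv2,numpy as np
s=observe(); print(s)
a=grab_frame("scene");b=grab_frame("side")
cv2.imwrite("pics/scene.png",a);cv2.imwrite("pics/side.png",b)
for n in("scene","side","wrist"):print(n,camera_params(n))
E
```

```text
pics
{'clock': 0.0, 'qpos': array([-0.07018342,  0.52202796, -0.03632501,  1.59996902,  0.02122545,
        1.02108358, -0.11280063]), 'qd': array([ 0.00012634,  0.00116173,  0.00202407, -0.0012052 , -0.00027947,
       -0.0005858 ,  0.0007341 ]), 'joint_efforts': array([-4.24098413e-03, -9.27110124e+01,  1.97758444e+00, -3.69928443e+01,
        1.76317629e-02,  8.19846697e-03, -6.58496788e-05]), 'position': array([ 6.24685463e-01, -5.37563757e-05,  2.30731027e-01]), 'tool_rot': array([-3.14049494e+00,  9.99201275e-05,  1.57077973e+00]), 'force': array([-0.11648925, -0.17019819,  0.64963871]), 'moment': array([0.03286093, 0.00956525, 0.00682016]), 'finger_force': 0.0, 'grip_width': 0.08523563411414459}
scene {'fovy': 54.20099594617008, 'cx': 325.20961283987936, 'cy': 235.23783952039116, 'distortion': array([-0.07426345,  0.        ,  0.        ,  0.        ,  0.        ]), 'extrinsics': array([[-8.25203644e-01,  5.64835256e-01,  2.83264024e-04,
         4.45347850e-01],
       [ 3.32416325e-01,  4.86053421e-01, -8.08239729e-01,
        -5.34655180e-02],
       [-4.56659975e-01, -6.66
[... 401 characters left out ...]
93746 , -0.48861273, -0.83610401,  0.26459184],
       [ 0.41997587,  0.72339867, -0.54800971,  0.8902311 ],
       [ 0.        ,  0.        ,  0.        ,  1.        ]])}
wrist {'fovy': 58.787990560720495, 'cx': 319.874103322565, 'cy': 243.41340399709026, 'distortion': array([-0.08399992,  0.        ,  0.        ,  0.        ,  0.        ]), 'extrinsics': array([[ 9.99999939e-01, -1.29859662e-04, -3.23634303e-04,
        -6.24841972e-01],
       [-3.17403450e-05, -9.58117849e-01,  2.86374206e-01,
        -3.63141177e-02],
       [-3.47268260e-04, -2.86374179e-01, -9.58117795e-01,
         3.79052507e-01],
       [ 0.00000000e+00,  0.00000000e+00,  0.00000000e+00,
         1.00000000e+00]])}
```

View pics/scene.png

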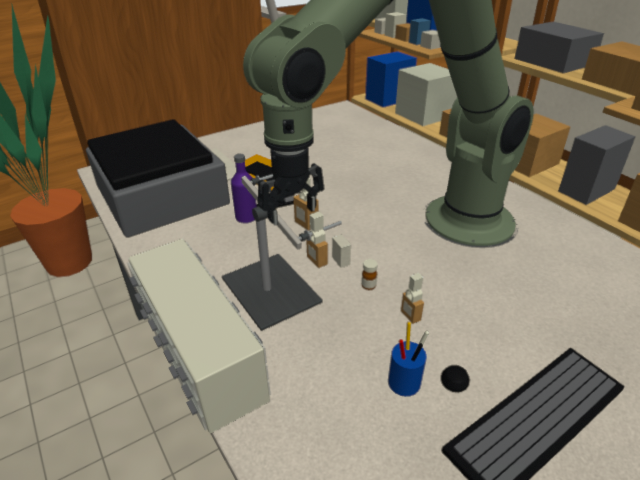

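View pics/side.png

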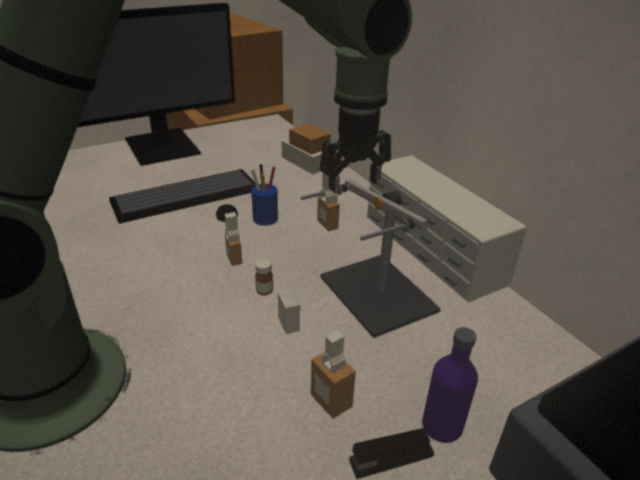

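```bash
cat >h.py <<'E'
from workcell import *
import cv2,numpy as np
def K(p):
    f=240/np.tan(np.radians(p["fovy"])/2); return np.array([[f,0,p["cx"]],[0,f,p["cy"]],[0,0,1]])
def ray(p,uv):
    n=cv2.undistortPoints(np.array([[uv]],float),K(p),p["distortion"])[0,0]
    E=p["extrinsics"]; R=E[:3,:3]; c=-R.T@E[:3,3]; d=R.T@np.r_[n,1]; return c,d/np.linalg.norm(d)
def onz(p,uv,z):
    c,d=ray(p,uv); return c+d*(z-c[2])/d[2]
def tri(p,a,q,b):
    c,d=ray(p,a); e,f=ray(q,b)
    t=np.linalg.lstsq(np.c_[d,-f],e-c,rcond=None)[0]; x,y=c+t[0]*d,e+t[1]*f
    return (x+y)/2,np.linalg.norm(x-y)
def proj(p,X):
    E=p["extrinsics"]; return cv2.projectPoints(np.array(X,float).reshape(-1,3),cv2.Rodrigues(E[:3,:3])[0],E[:3,3],K(p),p["distortion"])[0][:,0]
E
python3 - <<'E'
from h import *
np.set_printoptions(precision=4,suppress=True)
S,D=camera_params("scene"),camera_params("side")
for uv in[(223,278),(263,325),(321,298),(277,258)]:print("base sc",onz(S,uv,.012))
for uv in[(321,277),(376,333),(438,305),(384,257)]:print("base sd",onz(D,uv,.012))
print("light",onz(D,(231,214),.124),onz(S,(416,278),.124),tri(S,(416,278),D,(231,214)))
print("heavy",onz(D,(335,336),.154))
print("pegL",tri(S,(340,224),D,(303,196)))
print("pegR",onz(D,(363,238),.251))
for n,sd in dict(carton=(289,330),jar=(264,292),flask=(445,435),stapler=(392,460),mouse=(227,215),pot=(265,218)).items():print(n,onz(D,sd,0))
a=cv2.imread("pics/scene.png")[140:340,190:450];b=cv2.imread("pics/side.png")[150:430,210:460]
cv2.imwrite("pics/c1.png",cv2.resize(a,None,fx=3,fy=3,interpolation=2));cv2.imwrite("pics/c2.png",cv2.resize(b,(535,600),interpolation=2))
E
```

```text
base sc [ 0.7483 -0.1572  0.012 ]
base sc [0.7407 0.0433 0.012 ]
base sc [0.5823 0.0442 0.012 ]
base sc [ 0.5937 -0.1503  0.012 ]
base sd [0.5753 0.0322 0.012 ]
base sd [ 0.584  -0.1726  0.012 ]
base sd [ 0.7473 -0.165   0.012 ]
base sd [0.7457 0.0303 0.012 ]
light [0.435  0.2006 0.124 ] [0.4408 0.2074 0.124 ] (array([0.4372, 0.2051, 0.1208]), np.float64(0.0012955594409174737))
heavy [ 0.43   -0.2641  0.154 ]
pegL (array([0.5382, 0.0532, 0.2175]), np.float64(0.002150883138507083))
pegR [ 0.5333 -0.1726  0.251 ]
carton [ 0.4427 -0.0746  0.    ]
jar [0.4467 0.0564 0.    ]
flask [ 0.5582 -0.4119  0.    ]
stapler [ 0.4557 -0.407   0.    ]
mouse [0.49   0.3982 0.    ]
pot [0.5748 0.3377 0.    ]
```

View pics/c1.png

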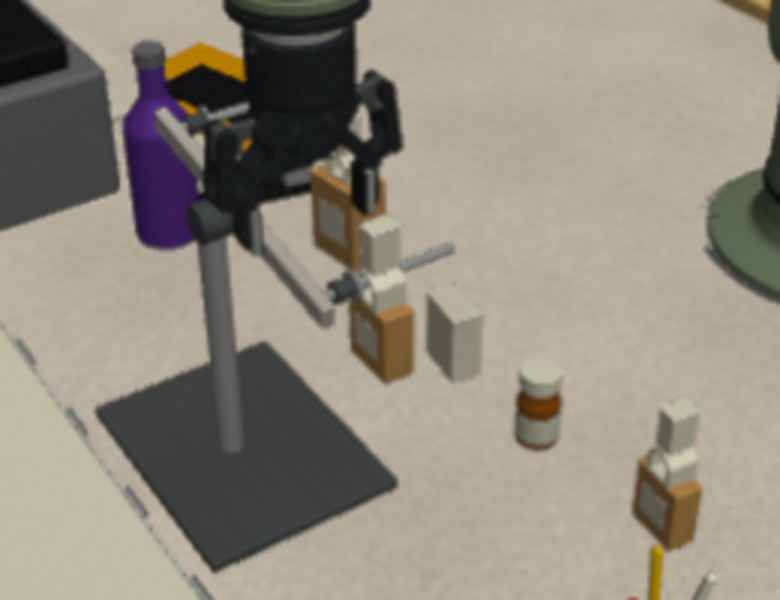

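Emit:
send_rows:
  increments:
    - [[0,0,-30],[0,0,0],1]
    - [[0,0,-60],[0,0,8],1]
    - [[-30,-25,-70],[0,0,16],1]
    - [[-70,-50,-70],[0,0,24],1]
    - [[-110,-80,-70],[0,0,32],1]
    - [[-150,-110,-70],[0,0,40],1]
    - [[-190,-140,-70],[0,0,48],1]
    - [[-225,-165,-65],[0,0,56],1]
    - [[-250,-185,-60],[0,0,64],1]
    - [[-264,-195,-50],[0,0,72],1]

```text
clock: 1.1
position: [0.428, -0.2663, 0.2816]
tool_rot: [3.141, -0.0, 0.305]
force: [1.2, 0.2, -0.4]
grip_width: 0.0854
finger_force: 0.0
```

Emit:
send_rows:
  increments:
    - [[0,0,0],[0,0,8],1]
    - [[0,0,0],[0,0,16],1]
    - [[0,0,0],[0,0,18],1]
    - [[0,0,0],[0,0,18],1]

```text
clock: 1.5
position: [0.4299, -0.2639, 0.2811]
tool_rot: [-3.141, 0.001, -0.0]
force: [-0.2, -0.8, 0.0]
grip_width: 0.0855
finger_force: 0.0
```

```bash
python3 - <<'E'
from h import *
s=observe();print(s["clock"],s["position"],s["tool_rot"],s["force"])
P=camera_params("wrist");w=grab_frame("wrist");cv2.imwrite("pics/w1.png",w)
np.save("w1.npy",P,allow_pickle=True)
S=camera_params("scene");a=grab_frame("scene");cv2.imwrite("pics/scene2.png",a)
b=grab_frame("side");cv2.imwrite("pics/side2.png",b)
x=cv2.resize(a[160:300,190:360],None,fx=3,fy=3,interpolation=2);y=cv2.resize(b[150:270,280:440],None,fx=3,fy=3,interpolation=2)
print(x.shape,y.shape)
m=np.zeros((600,800,3),np.uint8)
m[:420,:400]=x[:,100:500];m[:360,400:800]=y[:,:400]
cv2.imwrite("pics/m1.png",m)
E
```

```text
1.5 [ 0.42987822 -0.26387927  0.28109369] [-3.14146837e+00  5.09175532e-04 -4.40147744e-04] [-0.21032336 -0.83328061  0.00494086]
(420, 510, 3) (360, 480, 3)
```

View pics/w1.png

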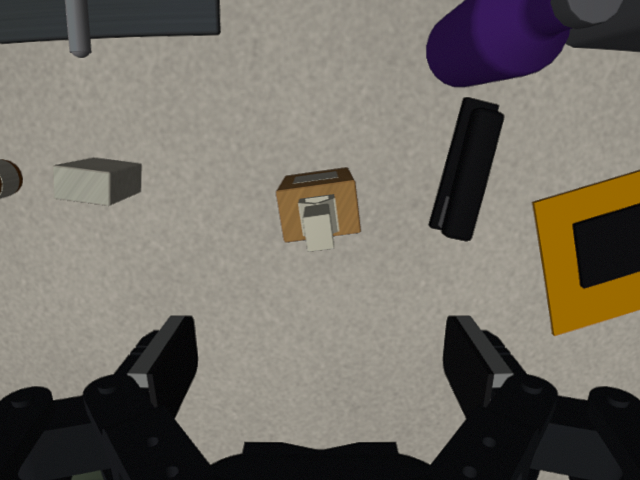

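View pics/m1.png

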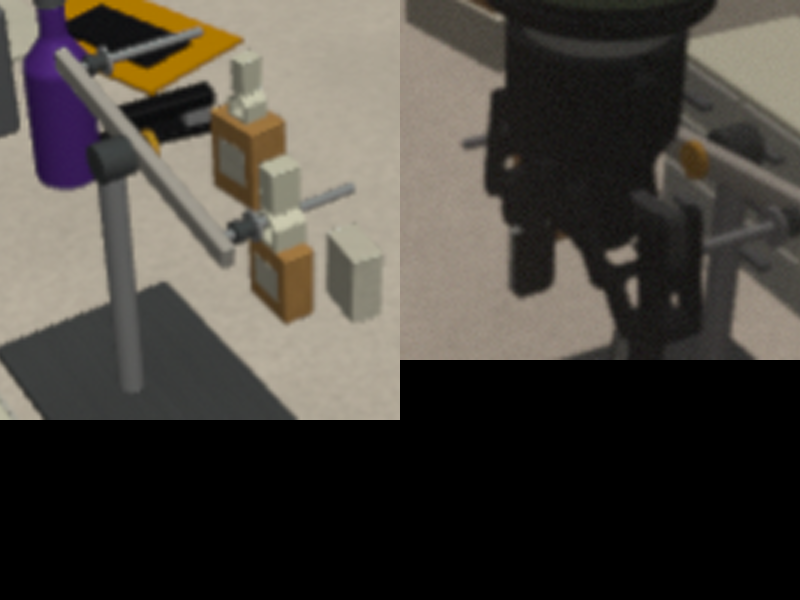

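```bash
python3 - <<'E'
from h import *
np.set_printoptions(precision=4,suppress=True)
S,D=camera_params("scene"),camera_params("side");W=np.load("w1.npy",allow_pickle=True).item()
print("pegR",tri(S,(290.3,171),D,(362,238)),tri(S,(290.3,171),W,(80,55)),tri(D,(362,238),W,(80,55)),onz(W,(80,55),.251))
print("pegL",tri(S,(341,222.7),D,(303,196)))
c=np.array([onz(W,u,.09) for u in[(278,191),(354,181),(360,232),(285,242)]]);print(c,c.mean(0))
f=np.array([onz(W,u,.154) for u in[(305,216),(331,213),(334,248),(308,251)]]);print(f,f.mean(0))
for q in(c,f):
  d=q[0]-q[1]+q[3]-q[2];print("yaw",np.degrees(np.arctan2(-d[0],d[1])))
# refine by mask: carton-top orange
img=cv2.imread("pics/w1.png");hsv=cv2.cvtColor(img,cv2.COLOR_BGR2HSV)
g=img[208:262,295:345];m=((cv2.cvtColor(g,6)>175)).astype(np.uint8)
for t in(150,165,180,195):
  m=(cv2.cvtColor(img,6)>t).astype(np.uint8);m[:, :297]=0;m[:,345:]=0;m[:212]=0;m[262:]=0
  n,l,st,ce=cv2.connectedComponentsWithStats(m);k=1+np.argmax(st[1:,4]) if n>1 else 0;print(t,st[k],ce[k])
E
```

```text
pegR (array([ 0.5321, -0.168 ,  0.2486]), np.float64(0.004213797710043154)) (array([ 0.5291, -0.168 ,  0.2476]), np.float64(0.0008807140733064822)) (array([ 0.5291, -0.1725,  0.2532]), np.float64(0.003913007525395461)) [ 0.5283 -0.1696  0.251 ]
pegL (array([0.536 , 0.0516, 0.219 ]), np.float64(0.004684026206544368))
[[ 0.4465 -0.2299  0.09  ]
 [ 0.4544 -0.2897  0.09  ]
 [ 0.4129 -0.2955  0.09  ]
 [ 0.4044 -0.2344  0.09  ]] [ 0.4295 -0.2624  0.09  ]
[[ 0.441  -0.2534  0.154 ]
 [ 0.443  -0.2702  0.154 ]
 [ 0.4192 -0.2724  0.154 ]
 [ 0.4171 -0.2551  0.154 ]] [ 0.4301 -0.2628  0.154 ]
yaw 7.699939308292791
yaw 6.808504820612335
150 [ 297  212   36   50 1160] [314.7216 236.8224]
165 [304 216  28  35 707] [316.761  231.3168]
180 [     0      0    640    480 307200] [319.5 239.5]
195 [     0      0    640    480 307200] [319.5 239.5]
```

Emit:
send_rows:
  increments:
    - [[0,-1,30],[0,0,-4],1]
    - [[0,-1,70],[0,0,-7.5],1]
    - [[0,-1,110],[0,0,-7.5],1]
    - [[0,-1,145],[0,0,-7.5],0.6]
    - [[0,-1,159],[0,0,-7.5],0.2]
    - [[0,-1,159],[0,0,-7.5],-0.3]
    - [[0,-1,159],[0,0,-7.5],-0.7]
    - [[0,-1,159],[0,0,-7.5],-1]
    - [[0,-1,159],[0,0,-7.5],-1]
    - [[0,-1,159],[0,0,-7.5],-1]
  newtons: 50

```text
clock: 2.65
position: [0.4306, -0.2632, 0.1233]
tool_rot: [3.141, -0.002, 0.131]
force: [-0.7, 1.8, 8.3]
grip_width: 0.0175
finger_force: 51.7
```

Emit:
send_rows:
  increments:
    - [[0,0,0],[0,0,0],-1]
    - [[0,0,0],[0,0,0],-1]
    - [[0,0,-20],[0,0,0],-1]
    - [[0,0,-60],[0,0,0],-1]
    - [[0,0,-100],[0,0,3],-1]
    - [[0,0,-140],[0,0,7.5],-1]
    - [[0,0,-170],[0,0,7.5],-1]
    - [[0,0,-174],[0,0,7.5],-1]
    - [[0,0,-174],[0,0,7.5],-1]
    - [[0,0,-174],[0,0,7.5],-1]

```text
clock: 3.65
position: [0.4295, -0.2627, 0.2953]
tool_rot: [-3.141, 0.001, 0.0]
force: [0.1, -0.1, -3.8]
grip_width: 0.0172
finger_force: 50.1
```

Emit:
send_rows:
  increments:
    - [[10,-20,5],[0,0,0],-1]
    - [[22,-45,10],[0,0,0],-1]
    - [[36,-70,15],[0,0,0],-1]
    - [[50,-90,22],[0,0,0],-1]
    - [[55,-94,26],[0,0,0],-1]
    - [[55,-94,26],[0,0,0],-1]
    - [[55,-94,26],[0,0,0],-1]

```text
clock: 4.35
position: [0.4842, -0.1698, 0.2697]
tool_rot: [3.141, 0.001, -0.001]
force: [0.3, 0.3, -2.6]
grip_width: 0.0172
finger_force: 50.0
```

```bash
python3 - <<'E'
from h import *
s=observe();print(s["clock"],s["position"],s["tool_rot"],s["force"])
P=camera_params("wrist");w=grab_frame("wrist");cv2.imwrite("pics/w2.png",w);np.save("w2.npy",P,allow_pickle=True)
a=grab_frame("scene");cv2.imwrite("pics/scene3.png",a);b=grab_frame("side");cv2.imwrite("pics/side3.png",b)
m=np.zeros((600,800,3),np.uint8)
m[:360,:480]=cv2.resize(w,(480,360),interpolation=3)
m[:,480:]=cv2.resize(a[150:270,250:314],(320,600),interpolation=2)
m[360:,:480]=cv2.resize(b[200:280,310:470],(480,240),interpolation=2)
cv2.imwrite("pics/m2.png",m)
E
```

```text
4.35 [ 0.48424213 -0.16983861  0.2697402 ] [ 3.14131254e+00  1.48370080e-03 -9.11648251e-04] [ 0.33525899  0.28648045 -2.56355025]
```

View pics/m2.png

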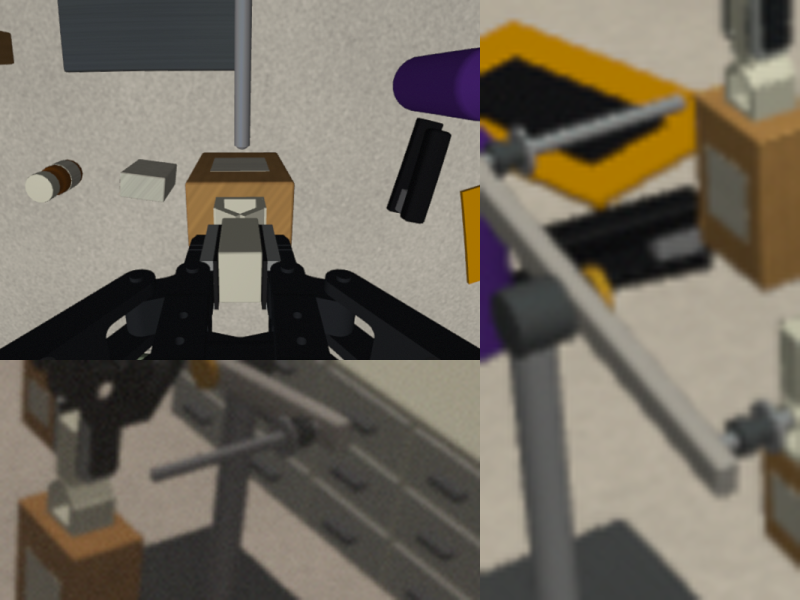

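```bash
python3 - <<'E'
from h import *
np.set_printoptions(precision=4,suppress=True)
S,D=camera_params("scene"),camera_params("side");W=np.load("w2.npy",allow_pickle=True).item()
for z in(.247,.251,.255):print(z,onz(W,(322.7,196),z),onz(W,(324,1),z))
print(tri(S,(290.6,170.2),W,(322.7,196)),tri(D,(361,238.3),W,(322.7,196)))
print("eye front scene",proj(S,[.4972,-.1698,.2517]),"side",proj(D,[.4842,-.1698,.2517]))
img=cv2.imread("pics/w2.png")
g=cv2.cvtColor(img,6).astype(int)
for v in(20,60,100,140,170): 
  r=g[v,295:350];d=np.abs(np.diff(r));print(v,[(295+i,int(np.diff(r)[i])) for i in np.where(d>12)[0]])
print("base",[onz(W,u,.012) for u in[(87,95),(310,92.5)]])
print("fin",onz(W,(320,402),.3007))
E
```

```text
0.247 [ 0.5275 -0.1703  0.247 ] [ 0.5978 -0.1707  0.247 ]
0.251 [ 0.5282 -0.1703  0.251 ] [ 0.5968 -0.1707  0.251 ]
0.255 [ 0.5289 -0.1703  0.255 ] [ 0.5959 -0.1707  0.255 ]
(array([ 0.5276, -0.1702,  0.2483]), np.float64(0.0002933240235031469)) (array([ 0.5291, -0.171 ,  0.2511]), np.float64(0.00227184012534349))
eye front scene [[300.9752 165.8   ]] side [[336.6828 244.4354]]
20 [(np.int64(312), 21), (np.int64(313), 17), (np.int64(335), 88)]
60 [(np.int64(312), 19), (np.int64(313), 16), (np.int64(334), 66), (np.int64(335), 30)]
100 [(np.int64(311), -26), (np.int64(312), -31), (np.int64(333), 38), (np.int64(334), 55)]
140 [(np.int64(311), -32), (np.int64(312), -26), (np.int64(331), -13), (np.int64(332), 15), (np.int64(333), 62), (np.int64(334), 19)]
170 [(np.int64(311), -35), (np.int64(312), -27), (np.int64(332), 53), (np.int64(333), 40)]
base [array([0.5801, 0.0453, 0.012 ]), array([ 0.5784, -0.1602,  0.012 ])]
fin [ 0.4725 -0.1692  0.3007]
```

Emit:
send_rows:
  increments:
    - [[8,0,0.5],[0,0,0],-1]
    - [[16,0,0.5],[0,0,0],-1]
    - [[24,0,0.5],[0,0,0],-1]
    - [[28,0,0.5],[0,0,0],-1]
    - [[31,0,0.5],[0,0,0],-1]
    - [[34,0,0.5],[0,0,0],-1]
    - [[37,0,0.5],[0,0,0],-1]

```text
clock: 5.2
position: [0.5221, -0.169, 0.2698]
tool_rot: [-3.142, 0.0, -0.0]
force: [0.5, 0.7, -2.9]
grip_width: 0.017
finger_force: 50.1
```

Emit:
send_rows:
  increments:
    - [[4,0,0],[0,0,0],-1]
    - [[8,0,0],[0,0,0],-1]
    - [[14,0,0],[0,0,0],-1]
    - [[20,0,0],[0,0,0],-1]
    - [[26,0,0],[0,0,0],-1]
    - [[30,0,0],[0,0,0],-1]
    - [[30,0,0],[0,0,0],-1]

```text
clock: 5.9
position: [0.5525, -0.1689, 0.2696]
tool_rot: [3.142, 0.0, 0.0]
force: [-0.8, 1.1, -2.7]
grip_width: 0.0179
finger_force: 50.1
```

```bash
python3 - <<'E'
from h import *
np.set_printoptions(precision=4,suppress=True)
s=observe();print(s["clock"],s["position"],s["tool_rot"],s["force"],s["moment"])
w=grab_frame("wrist")
a=grab_frame("scene");b=grab_frame("side")
m=np.zeros((600,800,3),np.uint8)
m[:360,:480]=cv2.resize(w,(480,360),interpolation=3)
m[:,480:]=cv2.resize(a[130:250,240:304],(320,600),interpolation=2)
m[360:,:480]=cv2.resize(b[200:280,320:480],(480,240),interpolation=2)
cv2.imwrite("pics/m3.png",m)
E
```

```text
5.9 [ 0.5525 -0.1689  0.2696] [3.1415 0.0001 0.0002] [-0.7654  1.0676 -2.6792] [-0.0117 -0.0606  0.0728]
```

View pics/m3.png

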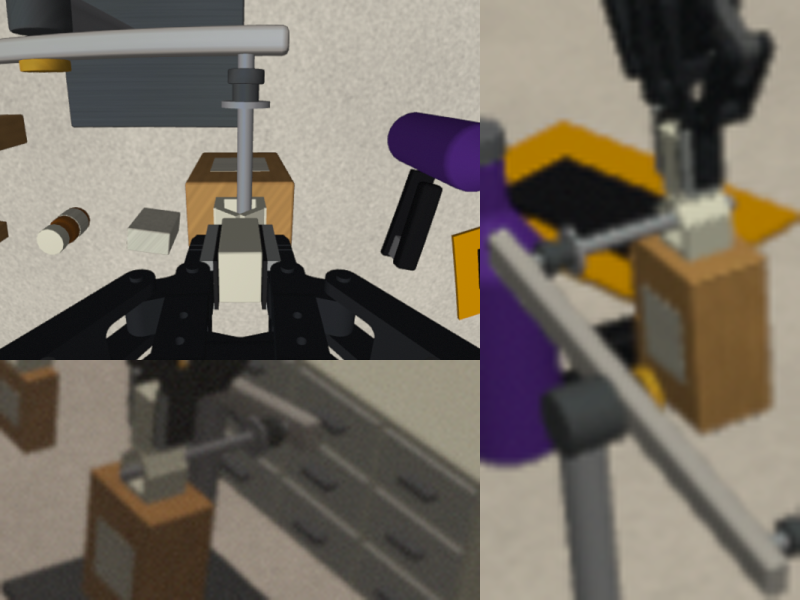

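Emit:
send_rows:
  increments:
    - [[5,1.5,0],[0,0,0],-1]
    - [[11,1.5,0],[0,0,0],-1]
    - [[17,1.5,0],[0,0,0],-1]
    - [[23,1.5,0],[0,0,0],-1]
    - [[29,1.5,0],[0,0,0],-1]
    - [[35,1.5,0],[0,0,0],-1]
    - [[39,1.5,0],[0,0,0],-1]
    - [[42,1.5,0],[0,0,0],-1]
    - [[42,1.5,0],[0,0,0],-1]

```text
clock: 6.95
position: [0.5942, -0.1705, 0.2697]
tool_rot: [3.142, 0.0, 0.0]
force: [-0.5, 0.7, -2.9]
grip_width: 0.017
finger_force: 50.1
```

Emit:
send_rows:
  increments:
    - [[2,0,0],[0,0,0],-1]
    - [[4,0,0],[0,0,0],-1]
    - [[4,0,0],[0,0,0],-1]

```text
clock: 7.25
position: [0.5982, -0.1705, 0.2698]
tool_rot: [-3.142, -0.0, 0.0]
force: [0.1, 0.6, -3.5]
grip_width: 0.017
finger_force: 50.1
```

Emit:
send_rows:
  increments:
    - [[2,0,0],[0,0,0],-1]
    - [[4,0,0],[0,0,0],-1]
    - [[4,0,0],[0,0,0],-1]

```text
clock: 7.55
position: [0.6022, -0.1705, 0.2697]
tool_rot: [3.142, -0.0, 0.0]
force: [0.3, 0.8, -3.3]
grip_width: 0.017
finger_force: 50.1
```

Emit:
send_rows:
  increments:
    - [[2,0,0],[0,0,0],-1]
    - [[3,0,0],[0,0,0],-1]
    - [[3,0,0],[0,0,0],-1]

```text
clock: 7.85
position: [0.6047, -0.1706, 0.2696]
tool_rot: [-3.142, 0.001, -0.0]
force: [-3.6, -0.4, -3.6]
grip_width: 0.0173
finger_force: 50.1
```

Emit:
send_rows:
  increments:
    - [[1.5,0,0],[0,0,0],-1]
    - [[2.5,0,0],[0,0,0],-1]
    - [[2.5,0,0],[0,0,0],-1]
    - [[2.5,0,0],[0,0,0],-1]

```text
clock: 8.25
position: [0.607, -0.1707, 0.2696]
tool_rot: [-3.142, 0.001, -0.0]
force: [-6.2, 0.1, -2.9]
grip_width: 0.0169
finger_force: 50.1
```

Emit:
send_rows:
  increments:
    - [[1,0,0],[0,0,0],-1]
    - [[1,0,0],[0,0,0],-1]
    - [[1,0,0],[0,0,0],-1]
    - [[1,0,0],[0,0,0],-1]

```text
clock: 8.65
position: [0.6078, -0.1707, 0.2695]
tool_rot: [-3.142, 0.002, -0.0]
force: [-6.4, -0.5, -3.0]
grip_width: 0.0176
finger_force: 50.1
```

Emit:
send_rows:
  increments:
    - [[-2,0,0],[0,0,0],-1]
    - [[-5,0,2],[0,0,0],-1]
    - [[-5,0,5],[0,0,0],-1]
    - [[-5,0,8],[0,0,0],-1]
    - [[-5,0,12],[0,0,0],-1]
    - [[-5,0,16],[0,0,0],-1]
    - [[-5,0,20],[0,0,0],-1]
    - [[-5,0,24],[0,0,0],-1]
    - [[-5,0,28],[0,0,0],-1]
    - [[-5,0,28],[0,0,0],-1]

```text
clock: 9.65
position: [0.6036, -0.1712, 0.2412]
tool_rot: [3.141, -0.0, -0.001]
force: [0.3, -5.5, -1.4]
grip_width: 0.0171
finger_force: 50.4
```

Emit:
send_rows:
  increments:
    - [[0,0,2],[0,0,0],-1]
    - [[0,0,4],[0,0,0],-1]
    - [[0,0,6],[0,0,0],-1]
    - [[0,0,6],[0,0,0],-1]
    - [[0,0,6],[0,0,0],-1]

```text
clock: 10.15
position: [0.6036, -0.1709, 0.2357]
tool_rot: [3.141, -0.0, -0.0]
force: [0.9, -5.1, -2.4]
grip_width: 0.0172
finger_force: 50.4
```

```bash
python3 - <<'E'
from h import *
np.set_printoptions(precision=4,suppress=True)
s=observe();print(s["clock"],s["position"],s["tool_rot"],s["force"],s["moment"])
w=grab_frame("wrist")
a=grab_frame("scene");b=grab_frame("side")
m=np.zeros((600,800,3),np.uint8)
m[:360,:480]=cv2.resize(w,(480,360),interpolation=3)
m[:,480:]=cv2.resize(a[130:270,240:315],(320,600),interpolation=2)
m[360:,:480]=cv2.resize(b[190:270,340:500],(480,240),interpolation=2)
cv2.imwrite("pics/m4.png",m);cv2.imwrite("pics/scene4.png",a)
print(observe()["force"])
E
```

```text
10.15 [ 0.6036 -0.1709  0.2357] [ 3.1411 -0.0002 -0.0003] [ 0.879  -5.0798 -2.38  ] [-1.3227 -0.0434  0.0192]
[-0.0438 -5.7091 -0.7422]
```

View pics/m4.png

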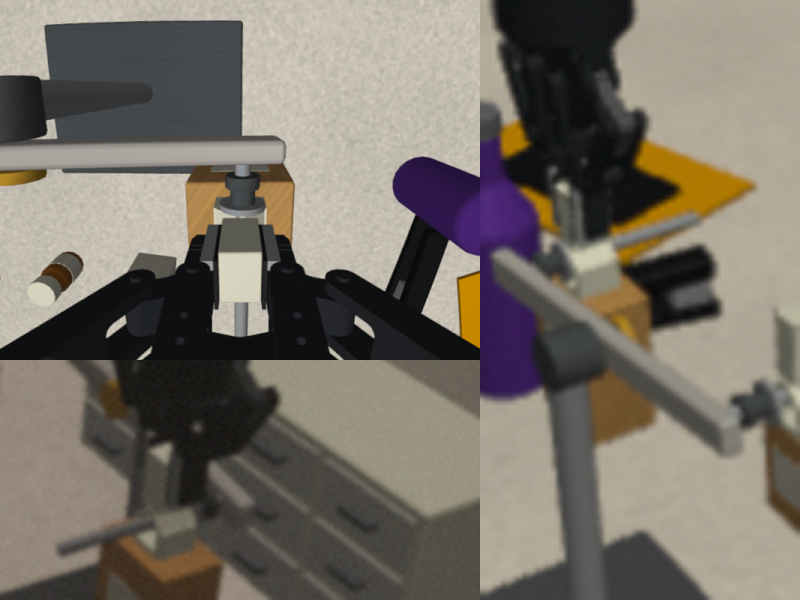

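Emit:
send_rows:
  increments:
    - [[0,0.7,0],[0,0,0],-1]
    - [[0,1.4,0],[0,0,0],-1]
    - [[0,2,0],[0,0,0],-1]
    - [[0,2,0],[0,0,0],-1]
    - [[0,2,0],[0,0,0],-1]

```text
clock: 10.8
position: [0.6036, -0.1722, 0.2358]
tool_rot: [-3.141, -0.0, 0.0]
force: [0.4, 0.7, -0.3]
grip_width: 0.0169
finger_force: 50.5
```

Emit:
send_rows:
  increments:
    - [[0,0,1],[0,0,0],-1]
    - [[0,0,2],[0,0,0],-1]
    - [[0,0,2],[0,0,0],-1]
    - [[0,0,2],[0,0,0],-1]

```text
clock: 11.2
position: [0.6036, -0.1721, 0.2337]
tool_rot: [-3.141, -0.0, 0.0]
force: [2.0, 4.6, 0.3]
grip_width: 0.0171
finger_force: 50.6
```

Emit:
send_rows:
  increments:
    - [[0,-0.5,0],[0,0,0],-1]
    - [[0,-1,0],[0,0,0],-1]
    - [[0,-1,0],[0,0,0],-1]
    - [[0,-1,0],[0,0,0],-1]
  newtons: 20

```text
clock: 11.6
position: [0.6035, -0.1719, 0.2339]
tool_rot: [3.141, -0.0, -0.0]
force: [0.9, -1.1, -1.3]
grip_width: 0.0171
finger_force: 50.5
```

Emit:
send_rows:
  increments:
    - [[0,0,0],[0,0,0],-0.62]
    - [[0,0,0],[0,0,0],-0.58]
    - [[0,0,0],[0,0,0],-0.54]
    - [[0,0,0],[0,0,0],-0.5]
    - [[0,0,0],[0,0,0],-0.4]
    - [[0,0,0],[0,0,0],-0.3]
    - [[0,0,0],[0,0,0],-0.2]
    - [[0,0,0],[0,0,0],-0.1]
    - [[0,0,0],[0,0,0],0]
    - [[0,0,0],[0,0,0],0]

```text
clock: 12.6
position: [0.6035, -0.1715, 0.2338]
tool_rot: [3.142, -0.0, 0.0]
force: [0.5, 0.2, 0.8]
grip_width: 0.0427
finger_force: 0.0
```

Emit:
send_rows:
  increments:
    - [[0,0,0],[0,0,0],0]
    - [[0,0,0],[0,0,0],0]
    - [[0,0,-5],[0,0,0],0]
    - [[0,0,-15],[0,0,0],0]
    - [[0,0,-30],[0,0,0],0]
    - [[0,0,-60],[0,0,0],0]
    - [[0,0,-90],[0,0,0],0]
    - [[-30,0,-100],[0,0,0],0]
    - [[-60,0,-100],[0,0,0],0]
    - [[-80,0,-100],[0,0,0],0]

```text
clock: 13.6
position: [0.522, -0.1719, 0.3351]
tool_rot: [3.142, -0.001, -0.001]
force: [1.4, 0.5, -0.8]
grip_width: 0.0428
finger_force: 0.0
```

```bash
python3 - <<'E'
from h import *
s=observe();print(s["clock"],s["position"],s["tool_rot"],s["force"])
P=camera_params("wrist");w=grab_frame("wrist");cv2.imwrite("pics/w5.png",w);np.save("w5.npy",P,allow_pickle=True)
a=grab_frame("scene");b=grab_frame("side");cv2.imwrite("pics/scene5.png",a);cv2.imwrite("pics/side5.png",b)
m=np.zeros((600,800,3),np.uint8)
m[:360,:480]=cv2.resize(w,(480,360),interpolation=3)
m[:,480:]=cv2.resize(a[150:300,250:330],(320,600),interpolation=2)
m[360:,:480]=cv2.resize(b[170:250,290:450],(480,240),interpolation=2)
cv2.imwrite("pics/m5.png",m)
E
```

```text
13.6 [ 0.52195479 -0.17188021  0.33510769] [ 3.14150851e+00 -1.32219101e-03 -7.07518696e-04] [ 1.43430983  0.45106209 -0.80682456]
```

View pics/m5.png

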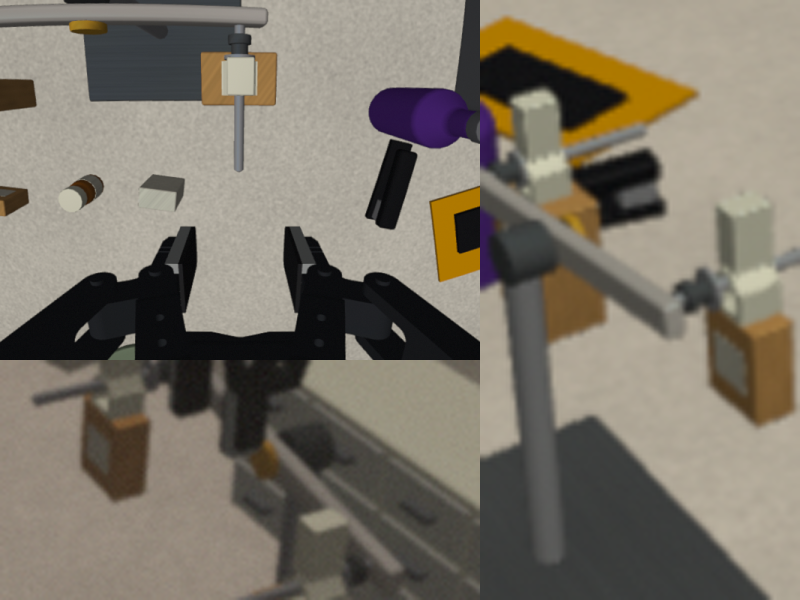

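Emit:
send_rows:
  increments:
    - [[-10,-35,0],[0,0,0],0.5]
    - [[-25,-75,0],[0,0,0],1]
    - [[-45,-115,0],[0,0,0],1]
    - [[-65,-155,0],[0,0,0],1]
    - [[-80,-195,0],[0,0,0],1]
    - [[-85,-235,0],[0,0,0],1]
    - [[-85,-275,15],[0,0,0],1]
    - [[-85,-315,40],[0,0,0],1]
    - [[-85,-350,65],[0,0,0],1]
    - [[-85,-377,85],[0,0,0],1]

```text
clock: 14.75
position: [0.4385, 0.2082, 0.2479]
tool_rot: [-3.141, 0.0, 0.002]
force: [0.9, -1.1, 0.5]
grip_width: 0.0855
finger_force: 0.0
```

Emit:
send_rows:
  increments:
    - [[0,0,0],[0,0,0],1]
    - [[0,0,0],[0,0,0],1]
    - [[0,0,0],[0,0,0],1]

```text
clock: 15.05
position: [0.4392, 0.205, 0.2495]
tool_rot: [-3.141, -0.001, -0.001]
force: [0.4, -0.2, -0.5]
grip_width: 0.0852
finger_force: 0.0
```

```bash
python3 - <<'E'
from h import *
np.set_printoptions(precision=4,suppress=True)
s=observe();print(s["clock"],s["position"],s["tool_rot"])
W=camera_params("wrist");w=grab_frame("wrist");cv2.imwrite("pics/w6.png",w);np.save("w6.npy",W,allow_pickle=True)
print("expected fin top",proj(W,[.437,.205,.124]))
def quad(m,z,tag):
  n,l,st,ce=cv2.connectedComponentsWithStats(m.astype(np.uint8))
  u=proj(W,[.437,.205,z])[0]
  for k in [k for k in range(1,n) if st[k,4]>150 and np.hypot(*(ce[k]-u))<90]:
    c=max(cv2.findContours((l==k).astype(np.uint8),0,1)[0],key=cv2.contourArea)
    b=cv2.boxPoints(cv2.minAreaRect(c)); q=np.array([onz(W,p,z) for p in b])
    e=q[1]-q[0];f=q[2]-q[1]
    print(tag,st[k],ce[k],onz(W,ce[k],z),np.linalg.norm(e),np.linalg.norm(f),np.degrees(np.arctan2(e[1],e[0])))
g=cv2.cvtColor(w,6);h=cv2.cvtColor(w,cv2.COLOR_BGR2HSV)
u=proj(W,[.437,.205,.124])[0].astype(int)
for t in(165,172,178):quad(g>t,.124,"fin%d"%t)
o=(h[...,0]<22)&(h[...,1]>110)
quad(o,.06,"org")
for t in(105,120):quad(o&(g>t),.06,"orgtop%d"%t)
# white low saturation map
cv2.imwrite("pics/w6c.png",w[max(u[1]-90,0):u[1]+90,max(0,u[0]-90):u[0]+90])
E
```

```text
15.05 [0.4392 0.205  0.2495] [-3.1413 -0.0008 -0.001 ]
expected fin top [[321.1576 236.6027]]
org [ 294  190   63   47 1077] [323.8477 211.4299] [0.4398 0.2028 0.06  ] 0.03417501886125658 0.04793415283403125 -6.560055540622448
```

```bash
python3 - <<'E'
from h import *
np.set_printoptions(precision=4,suppress=True,linewidth=250)
W=np.load("w6.npy",allow_pickle=True).item();w=cv2.imread("pics/w6.png")
h=cv2.cvtColor(w,cv2.COLOR_BGR2HSV);g=cv2.cvtColor(w,6)
print(g[186:270:3,288:362:3])
print(h[186:270:4,288:362:3,1])
E
```

```text
[[140 143 143 139 142 142 140 137 137 144 140 138 134 139 144 142 142 141 139 137 143 150 145 142 135]
 [137 142 146 142 115  94 117 139 140 145 141 136 139 140 143 144 140 138 140 138 137 141 146 143 141]
 [141 144 147 149  44  41  41  42  42  38  40  44  51  59  89 114 136 138 139 143 138 141 147 142 143]
 [140 140 143 134  40  40  42  52  60  61  60  62  62  62  61  58  55  49  42  39  42  56 145 146 143]
 [138 140 140  89  41  44  41  80  90  71  64  69  65  62  62  64  64  62  62  41  43  41 130 145 138]
 [145 145 144  68  60  52  46  47  43  41  40  42  45  47  48  61  70  86  81  48  42  42  78 140 142]
 [148 143 140  98 103 104 106  87  64  85 127  98  80  74  58  45  42  43  42  40  44  44  42 135 136]
 [146 141 138 102 103 107 107 131  83  94 157 161 160 159 160 161 161  82  65  83  92  85  74 115 135]
 [139 141 126 102 107 107 107 149 148 148 135  87  93 153 153 132 109  67  66  84 105 105  97  79 140]
 [141 144 120 106 107 107 102 152 148 120  67  72  83 103 127 101 103 104 104 145 104  99  97 103 139]
 [134 141 118 107 107 104 100 154 147 103  65  64  64  64  64  65  63 
[... 3248 characters left out ...]
  26  25  25  28  28  30  27  29  29  29  30  29  28  27  27  24  22  25  23  25]
 [ 23  26  24  25  22  24  27  25  27  28  28  28  30  29  30  29  30  27  25  24  24  25  25  23  24]
 [ 24  25  26  25  24  25  25  24  24  30  28  29  29  30  30  30  29  26  25  25  24  24  24  25  24]
 [ 25  23  23  24  23  24  26  23  31  30  30  29  29  30  29  30  29  26  24  26  26  27  25  23  25]
 [ 23  25  24  25  24  25  25  23  26  27  29  28  29  29  29  29  29  25  24  24  25  24  23  24  25]
 [ 26  24  25  24  25  23  22  25  26  24  22  24  23  24  24  24  25  24  25  25  25  24  24  25  26]
 [ 25  24  24  24  24  23  26  24  26  24  23  25  24  25  26  25  24  24  24  24  25  25  23  24  25]]
```

```bash
python3 - <<'E'
from h import *
np.set_printoptions(precision=4,suppress=True,linewidth=250)
W=np.load("w6.npy",allow_pickle=True).item();w=cv2.imread("pics/w6.png")
h=cv2.cvtColor(w,cv2.COLOR_BGR2HSV);g=cv2.medianBlur(cv2.cvtColor(w,6),5)
m=(abs(g.astype(int)-158)<=4).astype(np.uint8);m=cv2.morphologyEx(m,2,np.ones((5,5)));m[:222]=0
n,l,st,ce=cv2.connectedComponentsWithStats(m);k=l[240,326];print(st[k],ce[k])
c=max(cv2.findContours((l==k).astype(np.uint8),0,1)[0],key=cv2.contourArea);b=cv2.boxPoints(cv2.minAreaRect(c));q=np.array([onz(W,p,.124) for p in b]);print(b,q,q.mean(0))
for e in(q[1]-q[0],q[2]-q[1]):print(np.linalg.norm(e),np.degrees(np.arctan2(e[1],e[0])))
o=((h[...,0]<22)&(h[...,1]>80))
L=[(u,np.where(o[200:250,u])[0].max()+200) for u in list(range(296,307))+list(range(344,354))]
p=np.array([onz(W,(u,v+.5),.06) for u,v in L]);f=np.polyfit(p[:,1],p[:,0],1);print("front edge slope yaw",np.degrees(np.arctan(-f[0])),np.polyval(f,.205),L)
for v in(215,222,228):
  i=np.where(o[v,285:365])[0]+285;a,b_=onz(W,(i.min()-.5,v),.06),onz(W,(i.max()+.5,v),.06);print(v,a[1],b_[1],(a+b_)/2)
E
```

```text
[313 226  27  33 784] [325.8763 242.0408]
[[311.8903 256.9878]
 [315.4878 224.6098]
 [339.8537 227.3171]
 [336.2561 259.6951]] [[0.423  0.2112 0.124 ]
 [0.4451 0.2087 0.124 ]
 [0.4433 0.1929 0.124 ]
 [0.4211 0.195  0.124 ]] [0.4331 0.2019 0.124 ]
0.02225486246831654 -6.389909102788646
0.015925311804332664 -96.57144839110047
front edge slope yaw -6.162443329708494 0.4210715331852312 [(296, np.int64(231)), (297, np.int64(231)), (298, np.int64(231)), (299, np.int64(232)), (300, np.int64(232)), (301, np.int64(232)), (302, np.int64(232)), (303, np.int64(232)), (304, np.int64(232)), (305, np.int64(232)), (306, np.int64(230)), (344, np.int64(236)), (345, np.int64(236)), (346, np.int64(236)), (347, np.int64(236)), (348, np.int64(237)), (349, np.int64(237)), (350, np.int64(237)), (351, np.int64(237)), (352, np.int64(237)), (353, np.int64(236))]
215 0.2261898009655315 0.17669387472395628 [0.4369 0.2014 0.06  ]
222 0.22709385210636304 0.17736680543888142 [0.4312 0.2022 0.06  ]
228 0.22718557510683457 0.17806272893591793 [0.4262 0.2026 0.06  ]
```

Emit:
send_rows:
  increments:
    - [[-3,2,30],[0,0,4],1]
    - [[-5.5,3,70],[0,0,6.3],1]
    - [[-5.5,3,110],[0,0,6.3],1]
    - [[-5.5,3,142],[0,0,6.3],0.6]
    - [[-5.5,3,156],[0,0,6.3],0.2]
    - [[-5.5,3,156],[0,0,6.3],-0.3]
    - [[-5.5,3,156],[0,0,6.3],-0.7]
    - [[-5.5,3,156],[0,0,6.3],-1]
    - [[-5.5,3,156],[0,0,6.3],-1]
    - [[-5.5,3,156],[0,0,6.3],-1]
  newtons: 50

```text
clock: 16.1
position: [0.4337, 0.2026, 0.0939]
tool_rot: [-3.14, -0.002, -0.11]
force: [-0.3, -1.7, 10.1]
grip_width: 0.017
finger_force: 56.1
```

Emit:
send_rows:
  increments:
    - [[0,0,0],[0,0,0],-1]
    - [[0,0,0],[0,0,0],-1]
    - [[0,0,-20],[0,0,0],-1]
    - [[0,0,-60],[0,0,0],-1]
    - [[0,0,-100],[0,0,-3],-1]
    - [[0,0,-140],[0,0,-6.3],-1]
    - [[0,0,-160],[0,0,-6.3],-1]
    - [[0,0,-170],[0,0,-6.3],-1]
    - [[0,0,-170],[0,0,-6.3],-1]
    - [[0,0,-170],[0,0,-6.3],-1]

```text
clock: 17.1
position: [0.4326, 0.2023, 0.2619]
tool_rot: [3.141, 0.001, -0.0]
force: [-0.2, -0.2, -0.8]
grip_width: 0.0173
finger_force: 54.6
```

Emit:
send_rows:
  increments:
    - [[0,20,-4],[0,0,0],-1]
    - [[5,50,-8],[0,0,0],-1]
    - [[15,80,-8],[0,0,0],-1]
    - [[25,110,-8],[0,0,0],-1]
    - [[35,135,-8],[0,0,0],-1]
    - [[43,150,-8],[0,0,0],-1]
    - [[47,153,-8],[0,0,0],-1]
    - [[47,153,-8],[0,0,0],-1]
    - [[47,153,-8],[0,0,0],-1]

```text
clock: 18.0
position: [0.4795, 0.0503, 0.2701]
tool_rot: [3.141, 0.001, 0.001]
force: [-0.3, -0.2, -1.8]
grip_width: 0.0171
finger_force: 54.5
```

```bash
python3 - <<'E'
from h import *
np.set_printoptions(precision=4,suppress=True)
s=observe();print(s["clock"],s["position"],s["tool_rot"],s["force"])
P=camera_params("wrist");w=grab_frame("wrist");cv2.imwrite("pics/w7.png",w);np.save("w7.npy",P,allow_pickle=True)
a=grab_frame("scene");b=grab_frame("side");cv2.imwrite("pics/scene7.png",a);cv2.imwrite("pics/side7.png",b)
m=np.zeros((600,800,3),np.uint8)
m[:360,:480]=cv2.resize(w,(480,360),interpolation=3)
m[:,480:]=cv2.resize(a[170:320,280:360],(320,600),interpolation=2)
m[360:,:480]=cv2.resize(b[150:230,260:420],(480,240),interpolation=2)
cv2.imwrite("pics/m7.png",m)
E
```

```text
18.0 [0.4795 0.0503 0.2701] [3.1415 0.0014 0.0009] [-0.3439 -0.1855 -1.756 ]
```

View pics/m7.png

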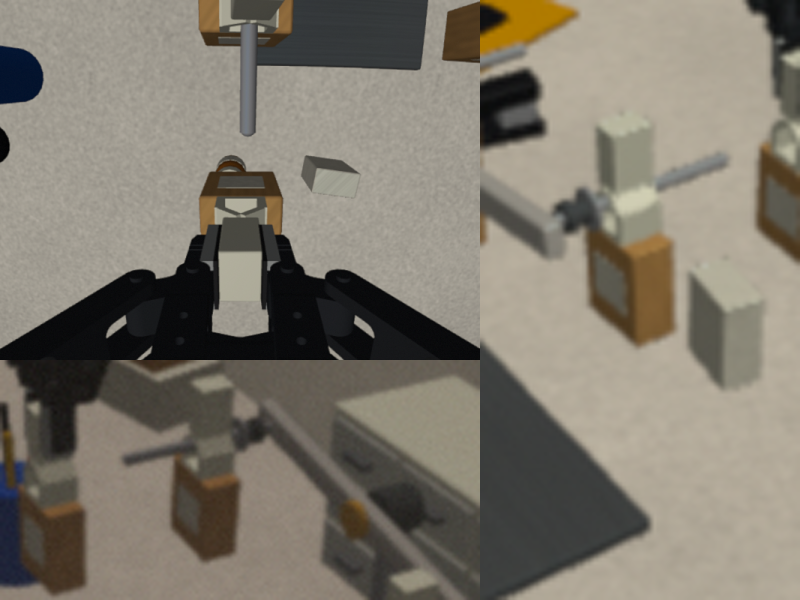

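```bash
python3 - <<'E'
from h import *
np.set_printoptions(precision=4,suppress=True)
S,D=camera_params("scene"),camera_params("side");W=np.load("w7.npy",allow_pickle=True).item()
t=(330.7,179)
print(tri(S,(341.75,209.75),W,t),tri(D,(301.7,183.3),W,t),tri(S,(341.75,209.75),D,(301.7,183.3)))
g=cv2.GaussianBlur(cv2.cvtColor(cv2.imread("pics/w7.png"),6),(1,5),0).astype(int)
for v in(50,80,110,140,165):
  d=np.diff(g[v,312:352]);a=312.5+np.argmin(d[:20]);b=332.5+np.argmax(d[20:]);c=(a+b)/2;print(v,a,b,onz(W,(c,v),.2505)[:2],onz(W,(c,v),.2445)[:2])
print("eye front scene",proj(S,[.4925,.0503,.2511]),"side eye",proj(D,[.4795,.0503,.2511]))
E
```

```text
(array([0.5291, 0.0471, 0.2482]), np.float64(0.0009679496763160985)) (array([0.5311, 0.0463, 0.2511]), np.float64(0.002703272927720089)) (array([0.532 , 0.0488, 0.2499]), np.float64(0.0035809403777040598))
50 319.5 343.5 [0.576 0.047] [0.5769 0.0468]
80 319.5 342.5 [0.5658 0.0471] [0.5662 0.0469]
110 319.5 341.5 [0.5553 0.0472] [0.5553 0.047 ]
140 319.5 341.5 [0.5444 0.0471] [0.5441 0.047 ]
165 319.5 340.5 [0.5352 0.0472] [0.5345 0.0471]
eye front scene [[355.8924 204.1757]] side eye [[276.2614 187.9172]]
```

Emit:
send_rows:
  increments:
    - [[5,2,0],[0,0,0],-1]
    - [[12,4.3,0],[0,0,0],-1]
    - [[20,4.3,0],[0,0,0],-1]
    - [[28,4.3,0],[0,0,0],-1]
    - [[32,4.3,0],[0,0,0],-1]
    - [[36,4.3,0],[0,0,0],-1]
    - [[40,4.3,0],[0,0,0],-1]
    - [[44,4.3,0],[0,0,0],-1]
    - [[48,4.3,0],[0,0,0],-1]
    - [[48,4.3,0],[0,0,0],-1]

```text
clock: 19.15
position: [0.5284, 0.0452, 0.2707]
tool_rot: [3.142, -0.0, -0.0]
force: [-0.4, 0.5, -1.5]
grip_width: 0.0171
finger_force: 54.5
```

```bash
python3 - <<'E'
from h import *
np.set_printoptions(precision=4,suppress=True)
s=observe();print(s["clock"],s["position"],s["force"],s["moment"])
W=camera_params("wrist");w=grab_frame("wrist");cv2.imwrite("pics/w8.png",w)
g=cv2.GaussianBlur(cv2.cvtColor(w,6),(1,5),0).astype(int)
for v in(140,170,200,220,240):
  d=np.diff(g[v,305:352]);a=305.5+np.argmin(d[:25]);b=330.5+np.argmax(d[25:]);c=(a+b)/2;print(v,a,b,onz(W,(c,v),.2505)[:2])
for v in range(265,300,10):
  d=np.diff(g[v,270:370]);print(v,[(270+int(i),int(d[i])) for i in np.where(abs(d)>18)[0]])
a=cv2.imread("pics/side7.png")
E
```

```text
19.15 [0.5284 0.0452 0.2707] [-0.3889  0.4931 -1.5072] [-0.034   0.0312 -0.0016]
140 307.5 334.5 [0.5933 0.0455]
170 306.5 342.5 [0.5821 0.0441]
200 306.5 343.5 [0.5705 0.0439]
220 306.5 342.5 [0.5626 0.0441]
240 325.5 332.5 [0.5544 0.0423]
265 [(287, -20), (288, -21), (299, 54), (300, 23), (305, -23), (306, -26), (326, 58), (327, 23), (341, -39), (342, -39), (353, 24)]
275 [(299, 54), (300, 39), (305, -26), (306, -41), (325, 37), (326, 60), (327, 21), (341, -41), (342, -33)]
285 [(285, 36), (352, 31), (353, 23), (355, -35), (356, -22)]
295 [(285, 35), (286, 20), (295, -35), (296, -44), (344, 30), (352, 42), (354, -21), (355, -34)]
```

Emit:
send_rows:
  increments:
    - [[4,0,0.5],[0,0,0],-1]
    - [[9,0,0.5],[0,0,0],-1]
    - [[14,0,0.5],[0,0,0],-1]
    - [[19,0,0.5],[0,0,0],-1]
    - [[23,0,0.5],[0,0,0],-1]
    - [[26,0,0.5],[0,0,0],-1]
    - [[29,0,0.5],[0,0,0],-1]
    - [[32,0,0.5],[0,0,0],-1]
    - [[35,0,0.5],[0,0,0],-1]
    - [[35,0,0.5],[0,0,0],-1]

```text
clock: 20.2
position: [0.5633, 0.0451, 0.2703]
tool_rot: [3.142, -0.0, -0.0]
force: [-0.6, -0.2, -0.3]
grip_width: 0.0171
finger_force: 54.5
```

Emit:
send_rows:
  increments:
    - [[2,0,0],[0,0,0],-1]
    - [[4,0,0],[0,0,0],-1]
    - [[5,0,0],[0,0,0],-1]
    - [[5,0,0],[0,0,0],-1]

```text
clock: 20.6
position: [0.5681, 0.0451, 0.2703]
tool_rot: [3.142, 0.0, -0.0]
force: [-0.2, -0.4, -0.7]
grip_width: 0.0175
finger_force: 54.5
```

Emit:
send_rows:
  increments:
    - [[2,0,0],[0,0,0],-1]
    - [[4,0,0],[0,0,0],-1]
    - [[4,0,0],[0,0,0],-1]
    - [[4,0,0],[0,0,0],-1]

```text
clock: 21.0
position: [0.5721, 0.0452, 0.2703]
tool_rot: [-3.142, -0.0, -0.0]
force: [0.4, -0.6, -1.8]
grip_width: 0.0172
finger_force: 54.5
```

Emit:
send_rows:
  increments:
    - [[2,0,0],[0,0,0],-1]
    - [[4,0,0],[0,0,0],-1]
    - [[4,0,0],[0,0,0],-1]
    - [[4,0,0],[0,0,0],-1]

```text
clock: 21.4
position: [0.5761, 0.0452, 0.2703]
tool_rot: [-3.142, -0.0, 0.0]
force: [-0.3, -0.2, -0.5]
grip_width: 0.0171
finger_force: 54.4
```

Emit:
send_rows:
  increments:
    - [[2,0,0],[0,0,0],-1]
    - [[4,0,0],[0,0,0],-1]
    - [[4,0,0],[0,0,0],-1]
    - [[4,0,0],[0,0,0],-1]

```text
clock: 21.8
position: [0.5796, 0.0452, 0.27]
tool_rot: [3.142, 0.001, -0.0]
force: [-4.7, -0.1, -1.3]
grip_width: 0.0172
finger_force: 54.4
```

Emit:
send_rows:
  increments:
    - [[1,0,0],[0,0,0],-1]
    - [[2,0,0],[0,0,0],-1]
    - [[3,0,0],[0,0,0],-1]
    - [[3,0,0],[0,0,0],-1]
    - [[3,0,0],[0,0,0],-1]
    - [[3,0,0],[0,0,0],-1]

```text
clock: 22.4
position: [0.5821, 0.0452, 0.2699]
tool_rot: [3.142, 0.002, 0.0]
force: [-8.8, 0.4, -1.6]
grip_width: 0.0173
finger_force: 54.4
```

Emit:
send_rows:
  increments:
    - [[-2,0,0],[0,0,0],-1]
    - [[-5,0,0],[0,0,0],-1]
    - [[-7,0,2],[0,0,0],-1]
    - [[-7,-0.5,4],[0,0,0],-1]
    - [[-7,-1,7],[0,0,0],-1]
    - [[-7,-1,10],[0,0,0],-1]
    - [[-7,-1.5,13],[0,0,0],-1]
    - [[-7,-1.5,15],[0,0,0],-1]
    - [[-7,-1.5,15],[0,0,0],-1]
    - [[-7,-1.5,15],[0,0,0],-1]

```text
clock: 23.4
position: [0.576, 0.0469, 0.2553]
tool_rot: [-3.141, -0.0, 0.0]
force: [1.0, 4.3, 0.0]
grip_width: 0.0175
finger_force: 54.6
```

Emit:
send_rows:
  increments:
    - [[0,-0.5,0],[0,0,0],-1]
    - [[0,-1,0],[0,0,0],-1]
    - [[0,-1,0],[0,0,0],-1]
    - [[0,-1,0],[0,0,0],-1]

```text
clock: 23.8
position: [0.5759, 0.0475, 0.2553]
tool_rot: [3.141, 0.0, -0.0]
force: [-0.2, 0.8, -0.6]
grip_width: 0.0175
finger_force: 54.5
```

Emit:
send_rows:
  increments:
    - [[0,-0.3,1.5],[0,0,0],-1]
    - [[0,-0.3,3],[0,0,0],-1]
    - [[0,-0.5,4],[0,0,0],-1]
    - [[0,-0.5,4],[0,0,0],-1]
    - [[0,-0.5,4],[0,0,0],-1]

```text
clock: 24.3
position: [0.576, 0.048, 0.2513]
tool_rot: [3.141, 0.0, -0.0]
force: [-0.4, -2.1, 0.6]
grip_width: 0.0169
finger_force: 54.5
```

Emit:
send_rows:
  increments:
    - [[0,0.4,1],[0,0,0],-1]
    - [[0,0.4,1.5],[0,0,0],-1]
    - [[0,0.4,1.5],[0,0,0],-1]
    - [[0,0.4,1.5],[0,0,0],-1]

```text
clock: 24.7
position: [0.576, 0.0478, 0.2498]
tool_rot: [-3.142, 0.0, 0.0]
force: [1.0, -0.1, 0.6]
grip_width: 0.0175
finger_force: 54.7
```

Lateral load is zero and the weight is on the bar; release slowly, then withdraw upward.

Emit:
send_rows:
  increments:
    - [[0,0,0],[0,0,0],-0.62]
    - [[0,0,0],[0,0,0],-0.58]
    - [[0,0,0],[0,0,0],-0.54]
    - [[0,0,0],[0,0,0],-0.5]
    - [[0,0,0],[0,0,0],-0.4]
    - [[0,0,0],[0,0,0],-0.3]
    - [[0,0,0],[0,0,0],-0.2]
    - [[0,0,0],[0,0,0],-0.1]
    - [[0,0,0],[0,0,0],0]
    - [[0,0,0],[0,0,0],0]

```text
clock: 25.7
position: [0.576, 0.0477, 0.2498]
tool_rot: [-3.142, -0.0, -0.0]
force: [0.5, -0.2, 0.5]
grip_width: 0.043
finger_force: 0.0
```

Emit:
send_rows:
  increments:
    - [[0,0,0],[0,0,0],0]
    - [[0,0,-5],[0,0,0],0]
    - [[0,0,-15],[0,0,0],0]
    - [[0,0,-30],[0,0,0],0]
    - [[0,0,-60],[0,0,0],0]
    - [[0,0,-90],[0,0,0],0]
    - [[-30,0,-100],[0,0,0],0]
    - [[-60,0,-100],[0,0,0],0]
    - [[-90,0,-100],[0,0,0],0]
    - [[-100,0,-100],[0,0,0],0]

```text
clock: 26.7
position: [0.4741, 0.0476, 0.351]
tool_rot: [-3.141, -0.001, 0.0]
force: [0.9, 0.8, 0.4]
grip_width: 0.0426
finger_force: 0.0
```

Emit:
send_rows:
  increments:
    - [[0,0,0],[0,0,0],0]
    - [[0,0,0],[0,0,0],0]
    - [[0,0,0],[0,0,0],0]
    - [[0,0,0],[0,0,0],0]
    - [[0,0,0],[0,0,0],0]
    - [[0,0,0],[0,0,0],0]

```text
clock: 27.3
position: [0.4762, 0.0478, 0.3496]
tool_rot: [3.141, 0.0, -0.0]
force: [-0.3, -0.3, -0.2]
grip_width: 0.0429
finger_force: 0.0
```

```bash
python3 - <<'E'
from h import *
np.set_printoptions(precision=4,suppress=True)
s=observe();print(s["clock"],s["position"],s["force"])
W=camera_params("wrist");w=grab_frame("wrist");a=grab_frame("scene");b=grab_frame("side")
for n,i in(("w",w),("scene",a),("side",b)):cv2.imwrite(f"pics/{n}9.png",i)
# orange blobs in scene & side (packs)
for n,i in(("scene",a),("side",b),("wrist",w)):
  h=cv2.cvtColor(i,cv2.COLOR_BGR2HSV);m=((h[...,0]>8)&(h[...,0]<20)&(h[...,1]>120)&(h[...,2]>60)).astype(np.uint8)
  N,l,st,ce=cv2.connectedComponentsWithStats(m)
  print(n,[(st[k].tolist(),ce[k].round(1).tolist()) for k in range(1,N) if 60<st[k,4]<4000 and 150<st[k,0]<470])
S,D=camera_params("scene"),camera_params("side")
# expected carton centres: mid - (17 small / -32.. big)
for n,X in dict(light=(.576,.048,.235-.018-.032),hung=(.604,.048,.185),heavy=(.604,-.171,.235-.033-.032)).items():print(n,proj(S,X),proj(D,X),proj(W,X))
E
```

```text
27.3 [0.4762 0.0478 0.3496] [-0.2589 -0.2779 -0.2288]
scene [([394, 24, 71, 46, 1221], [425.9, 49.6]), ([381, 107, 32, 21, 170], [394.6, 116.9]), ([414, 106, 43, 41, 559], [440.5, 126.7]), ([256, 188, 23, 23, 171], [272.2, 198.4]), ([266, 217, 12, 12, 91], [270.1, 222.6]), ([304, 232, 31, 30, 582], [321.7, 245.9]), ([363, 271, 14, 9, 93], [369.1, 275.2])]
side [([230, 13, 14, 25, 280], [236.1, 25.5]), ([183, 100, 78, 27, 739], [220.7, 115.4]), ([290, 124, 40, 29, 492], [310.7, 134.8]), ([311, 193, 32, 29, 351], [330.7, 204.2]), ([374, 197, 9, 12, 79], [377.8, 202.6]), ([375, 244, 40, 55, 891], [398.2, 267.3])]
wrist [([282, 3, 15, 46, 615], [288.4, 25.6]), ([346, 3, 18, 46, 769], [354.9, 25.6]), ([280, 51, 17, 45, 662], [287.2, 73.1]), ([345, 52, 16, 45, 654], [352.8, 73.4]), ([291, 197, 23, 12, 67], [300.5, 200.3])]
light [[323.9351 240.6052]] [[319.7117 206.7519]] [[320.7024  76.8631]]
hung [[313.2895 244.9541]] [[331.3758 203.7234]] [[320.7073  33.3296]]
heavy [[265.543  206.0446]] [[392.1033 265.0085]] [[617.7845  47.1236]]
```

```bash
python3 -c "
from workcell import *
print(job_done())"
```

```text
the job is handed in; nothing more can be done
None
```

The job is handed in at about 27 s on the clock: the big pack hangs on the right peg and both small packs on the left. I pressed at about 6.5 N on the right and 8.8 N on the left before release. The final camera readings put the packs close to where they should be with the bar level, but I did not measure the lean directly, and `job_done()` returned no verdict.

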